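Load the tube carrier and send it

TASK

Roll the tube carrier lying at the foot of the small ramp up to its stop, pushing it slowly from behind with the fingers so that it drops fully into the seat at the top and never rolls back down; do not pick it up. Once it lies home against the stop, press the button on the low console beside the ramp to send it, let go and stay clear, and leave the other carrier, the bottles and the jar where they stand.

Things in the scene. Friction and masses are not known exactly. Their poses are not given: they have to be found in the camera images.
- bay: Loading bay fixed to the desk: an aluminium ramp 350 mm long, 178 mm wide, uphill along its +x. Origin: on the desk under the middle (local x -150 to +200 mm). A level landing 12 mm high, open at its near end, runs from x = -150 to -70; a 10 degree slope to the crest at x = +90; the seat; then the stop. Channel 166 mm wide between white side cheeks 14 mm above the running surface.
- ramp_foot (a point): Middle of the line where the level landing meets the 10 degree slope: bay x = -70 mm, 12 mm above the desk. A carrier let go anywhere on the slope rolls back down.
- crest (a point): Middle of the slope's upper edge: bay x = +90 mm, 40.2 mm above the desk. Just beyond it a 3 mm step leads down to the level seat (37.2 mm above the desk), which ends at the upright stop face at bay x = +139.5 mm. The stop's white housing reaches 82 mm above the desk; a grey air tube, 76 mm across, top 107 mm above the desk, stands at the +y end of the seat.
- home (a point): Where the carrier's centre lies when it is home, touching the stop: bay x = +107.5 mm, 69.2 mm above the desk. The 3 mm step behind it then keeps it there by itself, with about 4 mm of play.
- carrier: Tube carrier: smooth white plastic barrel 54 mm across, 150 mm long, with a black rubber band 64 mm across, 20 mm wide, near each end (52 to 72 mm from the middle), on which it rolls. About 0.35 kg; 1 to 3 N push it. Origin: its centre; its y axis runs along its length, x and z turn as it rolls. It starts lying across the landing, centre 44 mm above the desk at bay x = -105 to -80 mm.
- send_top (a point): Centre of the top face of the send button: a white round push button, 34 mm across, in a black round housing 50 mm across, on a grey console 90 x 80 mm and 35 mm high that stands to the left or right of the ramp. The top face is 57 mm above the desk when not pressed and it is pressed straight down.
- send (a joint): Travel of the send button in m: 0 = up, 0.006 = fully pressed; it takes 5 N to press fully and springs back when let go.
- scanner: Bar-code scanner on a black stand, 90 x 75 mm, 79 mm tall, fixed to the desk on the other side of the ramp from the console. Not part of the job. Origin: centre of its underside.
- spare: A second tube carrier exactly like the first (150 mm long, 64 mm over its bands), standing upright on the desk beside the far end of the ramp. Not part of the job. Origin: centre of its foot.
- antiseptic: White bottle with a blue cap, 60 mm across, 150 mm tall, standing beside the far end of the ramp. Not part of the job. Origin: centre of its foot.
- dropper: Small white bottle, 36 mm across, 65 mm tall, standing to one side of the ramp's foot. Not part of the job. Origin: centre of its foot.
- pill_jar: Amber jar, 48 mm across, 60 mm tall, standing to one side of the ramp's foot. Not part of the job. Origin: centre of its foot.
Not all that is in view belongs to the job. What is shaped like the carrier but orange or purple is not meant. Leave any blue look-alike of the part that bears send_top alone.

How it is judged (in metres and radians):
On the way, in this order (a step that is already met when the one before it is completed fails the run):
1. the carrier lies home in the seat at the top of the ramp (x of carrier in the frame of bay between 0.1 and 0.112 m and z of carrier in the frame of bay between 0.064 and 0.0725 m and angle between the y axis of carrier and the y axis of bay, either way round below 0.06 rad and linear speed of carrier below 0.02 m/s), for 0.2 s.
2. the send button is pressed (value of joint send above 0.004 m), for 0.02 s.
At the end, for the whole second after the job is handed in: The carrier lies at rest in the seat at the top of the ramp, no more than about 7 mm from full contact with the stop and within 0.06 rad of square to the ramp, after the send button was pressed at least 4 mm down; the button is let go again (all of step 1 and value of joint send below 0.002 m); the robot touches nothing.
It fails at once if the carrier rolls back off the foot of the ramp (x of carrier in the frame of bay below -0.135 m).
It fails at once if the carrier runs loose on the ramp (faster than 0.3 m/s: rolling back or flung up) (linear speed of carrier above 0.3 m/s and x of carrier in the frame of bay below 0.085 m).
It fails at once if the carrier is lifted off the ramp (z of carrier in the frame of bay above 0.09 m or (x of carrier in the frame of bay below -0.05 m and z of carrier in the frame of bay above 0.062 m) or (x of carrier in the frame of bay below 0.02 m and z of carrier in the frame of bay above 0.074 m)).
It fails at once if the send button is pressed before the carrier is home (value of joint send above 0.003 m and x of carrier in the frame of bay below 0.099 m).
It fails at once if the spare carrier, a bottle or the jar is shifted by more than 30 mm (distance of any of spare, antiseptic, dropper, pill_jar from where it was at the start of the episode above 0.03 m).
It also fails if it takes over 51 s, if anything falls off the work surface, if the arm or the gripper's body presses on something with over 40 N, if the wrist force passes 120 N, or if a joint passes its speed limit or range.

ROBOT

A 6-joint arm with a two-finger parallel gripper is mounted at the origin on the work surface. World frame = base frame: x ahead of the robot, y to its left, z up, the work surface at z = 0. Lengths are in mm, angles in rad, forces in N, time in s.
With the tool pointing down it reaches from about 350 to 975 mm from the base axis. Payload 7.1 kg.
Tool frame: the origin (TCP) lies midway between the tips of the shut fingers; the grasp point (between the pads) lies 19 mm behind it (ctrl.grasp_offset is the distance from the TCP to the grasp point, in mm); z points along the fingers, y is the line along which they close (so a half turn about z gives the same grasp; the last joint's range is limited). The gripper opens to 88 mm and grips with 3 to 60 N. Pads are 20 mm wide; open, the fingers measure 115 mm over their backs; the gripper's body (75 mm by 178 mm) begins 61 mm behind the grasp point.
Start: joints at [-1.283, 0.423, 1.63, -0, 1.089, -0.019], TCP at [188.774, -595.793, 222.675] pointing down, gripper open.
Joint ranges: [-3, 3], [-0.9, 2.11], [0.09, 2.58], [-1.31, 4.45], [0.11, 2.69], [-2.54, 2.54]. Speed limits (rad/s): [2.39, 2.39, 3.01, 3.14, 3.14, 3.14].

INTERFACE

Orientations are given as a rotation vector (axis times angle).
In Python, from workcell import ctrl gives the robot as it stands. The module is installed in compiled form; this text tells all that it offers.
- The arm moves only by the tool servo_tool, never from a script. Its argument "rows" is a list of rows, each a list of 7 numbers: the turn, a rotation vector about the tool's x, y, z as a fraction of full scale, then the shift along the tool's x, y, z as a fraction of full scale, then the finger opening in mm, from 0 to 87.8. A call has 1 to 10 rows; each row is the pose to reach, as a shift and turn from the pose commanded when the call began, along the tool's axes at that moment; what a row does not reach only later rows make up. Full scale, the value 1, is 20 cm for a shift and 1.5 rad for a turn. A row lasts 1/8 s, in which the tool goes at most 62.5 mm and 10.7 degrees, less where a joint would pass 70% of its speed; a pose out of reach is approached as far as the arm can. A call with a number of a shift or a turn outside -1 to 1 is refused whole. A call with a gripper value outside its range is refused whole. The fingers move at their own pace and stop on an object; the grip force is fixed at half the most. Time passes only in rows, so rows that repeat a pose let the fingers close. It gives the time, the measured TCP pose, the force, the opening and the grip force at its end, in the units of the state.
- ctrl.get_obs(): the state, without advancing time (a new reading comes with each control period).
- ctrl.get_image(name): name is "side" or "top"; returns (picture, depth): 384x512x3 uint8, red, green, blue; 384x512 float32, mm along the optical axis (not along the pixel's ray), 0 where there is no reading.
- ctrl.camera_info(name): a dict with "intrinsics" (3x3 intrinsics, pixels), "k1" (the pictures are not rectified: a ray, as slopes to the right and down, at radius r is drawn at 1 + k1 r^2 times it, then the intrinsics apply), "R" (3x3) and "t" (3): a world point X has camera coordinates R X + t. Camera axes: x right, y down, z forward; pixel columns grow to the right and rows downward; lengths in mm; the calibration is good to about 2 mm. A picture is of the moment at which its call begins. camera_info takes no time and is no camera call.
- ctrl.close_job(): hands the job in; it is judged then, once.
The state is a dict: "t": time; "qpos": joint angles; "qvel": joint speeds; "joint_torque": joint torques, N m; "ee_pos": TCP position; "orientation": TCP orientation; "ft_force": force on the tool from outside, world axes, zero at the start; "moment": the same for the moment, N m; "width": finger opening in mm; "grasp_force": force on a finger pad.
Only numpy, scipy, OpenCV 4.12 (cv2) and the standard library are available. Lean on these libraries where they do the work, as an engineer would, in place of code of your own. Each camera call takes 0.05 s, during which the arm holds its last target. There are 200 camera calls.

## Working session

There is one attempt and no reset: what is moved stays moved. The work goes in short steps, Python scripts to look and compute and a tool call to move; the robot and the scene stay as the last step left them, time stands still between calls to the robot, and variables do not carry over. Pictures are saved under pics/ and viewed, at most 10 in all, crops included, and the job is handed in when it is done.

Besides the shell and the picture viewer there is one more tool, called after "Request:" as name(argument=value, ...), one argument or row to a line, values as JSON. servo_tool: Moves the arm, as the interface text tells. Its arguments: {"type":"object","properties":{"rows":{"type":"array","items":{"type":"array","items":{"type":"number"}}}},"required":["rows"]}

```bash
mkdir -p pics; cat > h.py <<'E'
import numpy as np,cv2
from workcell import ctrl
def save(n,f):
    im,d=ctrl.get_image(n); cv2.imwrite(f'pics/{f}.png',im[:,:,::-1]); np.save(f'pics/{f}.npy',d); return im,d
def ray(n,u,v):
    c=ctrl.camera_info(n);K=np.array(c['intrinsics'],float)
    p=cv2.undistortPoints(np.array([[[u,v]]],float),K,np.array([c['k1'],0,0,0.]))[0,0]
    return c,np.array([p[0],p[1],1.])
def world(n,u,v,d):   # d: depth image
    c,r=ray(n,u,v); z=np.median([x for x in d[int(v)-1:int(v)+2,int(u)-1:int(u)+2].ravel() if x>0])
    return np.array(c['R']).T@(r*z-np.array(c['t']))
def atz(n,u,v,z):
    c,r=ray(n,u,v);R=np.array(c['R']);o=-R.T@np.array(c['t']);w=R.T@r
    return o+w*(z-o[2])/w[2]
E
python3 - <<'E'
from h import *
for n in('top','side'):
    save(n,n+'0');c=ctrl.camera_info(n);print(n,-np.array(c['R']).T@np.array(c['t']),c['k1'])
o=ctrl.get_obs();print(o)
a=cv2.imread('pics/top0.png');cv2.imwrite('pics/top0b.png',cv2.resize(a,(800,600)))
a=cv2.imread('pics/side0.png');cv2.imwrite('pics/side0b.png',cv2.resize(a,(800,600)))
E
```

```text
top [ 325.16633014   78.73103522 1136.1112923 ] -0.12645182105181915
side [  5.82017515 631.75044319 822.27943328] 0.014762568045287793
{'t': 0.1, 'qpos': array([-1.28302702e+00,  4.23734329e-01,  1.63059677e+00, -1.35008251e-05,
        1.08862648e+00, -1.89880091e-02]), 'qvel': array([ 0.00175316, -0.00083603, -0.00136029, -0.00029769,  0.00013632,
       -0.00091683]), 'joint_torque': array([ 9.79108117e-04, -5.45611882e+01, -2.74323696e+01,  6.45881100e-02,
        1.88036263e-02, -2.21358846e-05]), 'ee_pos': array([ 188.61621929, -595.33328572,  222.0048351 ]), 'orientation': array([-3.10337536e+00, -4.79769544e-01,  3.05750785e-04]), 'ft_force': array([ 0.08905321, -0.11577019,  0.60859587]), 'moment': array([-0.02753269, -0.04148411, -0.01781948]), 'grasp_force': 0.0, 'width': 87.73784572653446}
```

View pics/top0b.png

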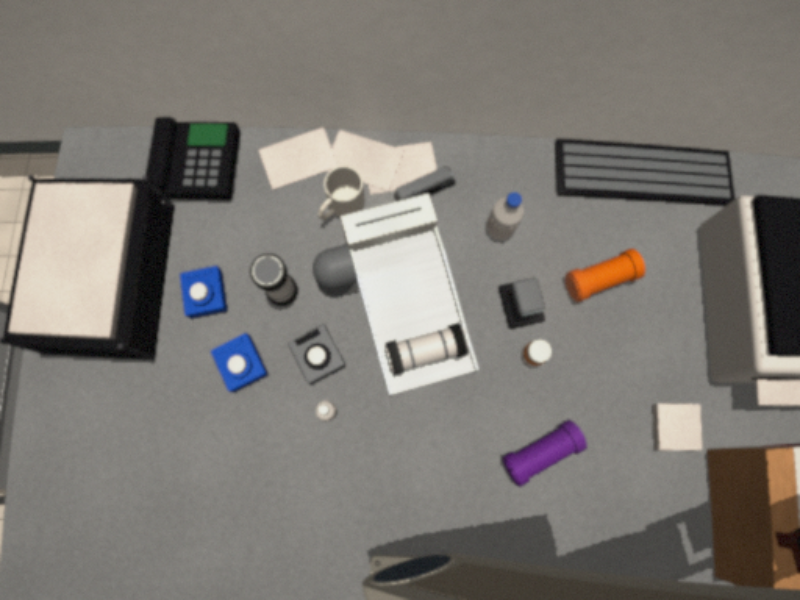

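View pics/side0b.png

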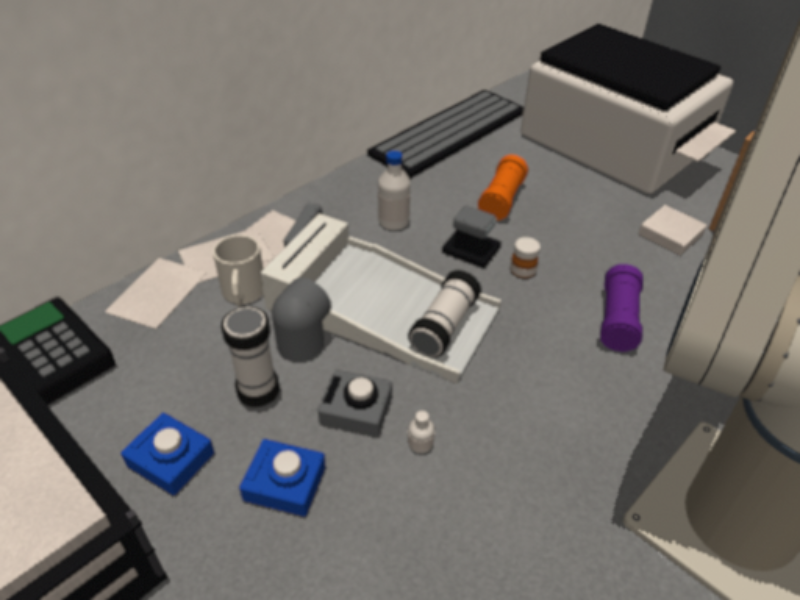

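The top view shows the ramp around (410,290), running uphill towards the top of the picture. The carrier is at its foot (427,350), the grey console with the button at (316,355), the dropper at (325,410) and the jar at (538,351). I'll enlarge it to read the corners.

```bash
python3 - <<'E'
from h import *
a=cv2.imread('pics/top0.png')[112:262,180:320]  # x0=180,y0=112
cv2.imwrite('pics/c1.png',cv2.resize(a,None,fx=4,fy=4,interpolation=cv2.INTER_CUBIC))
E
```

```text
(no output)
```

View pics/c1.png

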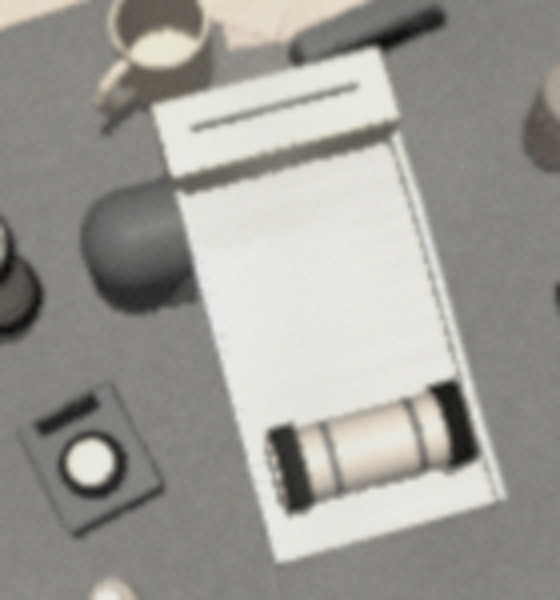

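The crop shows the ramp's near corners at (277,562) and (505,497), the housing's far corners at (153,105) and (380,47), the carrier centred near (371,447) and the button at (91,463).

```bash
python3 - <<'E'
from h import *
d=np.load('pics/top0.npy')
P=lambda u,v,z:atz('top',180+(u-1.5)/4,112+(v-1.5)/4,z)
pts={(-150,89):P(277,562,26),(-150,-89):P(505,497,26),(200,89):P(153,105,82),(200,-89):P(380,47,82),(139.5,89):P(175,180,82),(139.5,-89):P(398,122,82)}
for k,v in pts.items():print(k,v.round(1))
A=np.array(list(pts));B=np.array([v[:2] for v in pts.values()])
a=A-A.mean(0);b=B-B.mean(0)
th=np.arctan2((a[:,0]*b[:,1]-a[:,1]*b[:,0]).sum(),(a*b).sum());R=np.array([[np.cos(th),-np.sin(th)],[np.sin(th),np.cos(th)]])
o=B.mean(0)-R@A.mean(0);print('th',th,'o',o,'res',(B-(A@R.T+o)).round(1).tolist())
print('btn',P(91,463,57), world('top',180+91/4,112+463/4,d))
# carrier by depth: points above running surface in the channel, in bay frame
c=ctrl.camera_info('top');vv,uu=np.mgrid[112:262,180:320]
p=cv2.undistortPoints(np.stack([uu.ravel(),vv.ravel()],1).astype(float)[:,None],np.array(c['intrinsics'],float),np.array([c['k1'],0,0,0.]))[:,0]
z=d[112:262,180:320].ravel();X=(np.c_[p*z[:,None],z]-np.array(c['t']))@np.array(c['R'])
L=(X[:,:2]-o)@R
m=(abs(L[:,0]+90)<60)&(abs(L[:,1])<84)&(X[:,2]>50)
print('n',m.sum(),'x',L[m,0].min(),L[m,0].max(),'y',L[m,1].min(),L[m,1].max(),'z',X[m,2].max())
for s in(1,-1):
  k=m&(abs(s*L[:,1]-62)<8);print(s,L[k,0].min(),L[k,0].max(),L[k&(X[:,2]>70),0].mean(),X[k,2].max())
b=(abs(L[:,1])<40)&m&(X[:,2]>66);print('barrel top x',L[b,0].mean(),L[b,0].min(),L[b,0].max())
# scene heights on landing / desk
for x in(-140,-40,0,40,100):
  k=(abs(L[:,0]-x)<4)&(abs(L[:,1])<60);print(x,np.median(X[k,2]))
h=(X[:,2]>20)&(abs(X[:,0]-X[:,0])<1)
for n,w in dict(seatL=(107.5,0),).items():print(n,o+R@np.array(w))
for n,(u,v) in dict(dropper=(325,410),jar=(538,351),spare=(268,270),ant=(507,220),purple=(545,452)).items():
  q=world('top',u/1.5625,v/1.5625,d);print(n,q.round(),((q[:2]-o)@R).round())
E
```

```text
(-150, 89) [404.5  84.6  26. ]
(-150, -89) [458.7 -83.6  26. ]
(200, 89) [736.9 190.3  82. ]
(200, -89) [790.4  21.   82. ]
(139.5, 89) [678.2 170.5  82. ]
(139.5, -89) [730.3   6.3  82. ]
th 0.3082513520479 o [572.96509969  45.71109096] res [[1.5, -0.4], [1.6, 1.0], [0.3, -0.8], [-0.2, -0.6], [-0.6, -2.3], [-2.6, 3.1]]
btn [468.6295267  222.41737788  57.        ] [467.60747043 221.28668591  56.75721897]
n 971 x -117.57737589831359 -55.453844599577735 y -76.69085126836623 73.97470479190149 z 80.56689071172573
1 -117.38447121092433 -55.969144904986365 -87.72484927479081 80.56689071172573
-1 -117.57737589831359 -55.453844599577735 -87.12338192602354 79.18208748077893
barrel top x -86.5212652904042 -105.78405891862087 -67.75326172559686
-140 12.325079563994883
-40 16.89336492957689
0 24.48824327343177
40 30.990484090660182
100 37.30830130851787
seatL [675.39814672  78.325825  ]
dropper [368. 199.  65.] [-149.  208.]
jar [ 491. -192.   60.] [-150. -201.]
spare [604. 305. 150.] [108. 238.]
ant [ 733. -127.  102.] [ 100. -213.]
purple [ 306. -204.   59.] [-330. -157.]
```

Request:
servo_tool(
  rows=[
    [0,0,0,0.68,-0.82,0,60],
    [0,0,0,0.68,-0.82,0,60],
    [0,0,0,0.68,-0.82,0,60],
    [0,0,0,0.68,-0.82,0,60],
    [0,0,0,0.68,-0.82,0,60],
  ],
)

```text
t: 0.72
ee_pos: [269.3, -396.8, 222.6]
orientation: [-3.104, -0.484, 0.0]
ft_force: [0.9, -0.6, -0.0]
width: 59.9
grasp_force: 0.0
```

Request:
servo_tool(
  rows=[
    [0,0,0,0.68,-0.82,0,60],
    [0,0,0,0.68,-0.82,0,60],
    [0,0,0,0.68,-0.82,0,60],
    [0,0,0,0.68,-0.82,0,60],
    [0,0,0,0.68,-0.82,0,60],
  ],
)

```text
t: 1.35
ee_pos: [349.8, -200.8, 222.8]
orientation: [3.104, 0.484, 0.0]
ft_force: [0.5, -0.0, 0.6]
width: 60.1
grasp_force: 0.0
```

Request:
servo_tool(
  rows=[
    [0,0,0,0.62,-0.82,0,60],
    [0,0,0,0.62,-0.82,0,60],
    [0,0,0,0.62,-0.82,0,60],
    [0,0,0,0.62,-0.82,0,60],
    [0,0,0,0.62,-0.82,0,60],
    [0,0,0,0.62,-0.82,0,60],
  ],
)

```text
t: 2.1
ee_pos: [417.7, -8.7, 222.5]
orientation: [3.105, 0.478, -0.001]
ft_force: [-0.1, -0.1, -0.1]
width: 59.9
grasp_force: 0.0
```

Request:
servo_tool(
  rows=[
    [0,0,0,0,-0.02,0.3,60],
    [0,0,0,0,-0.02,0.6,60],
    [0,0,0,0,-0.02,0.8,60],
    [0,0,0,0,-0.02,0.95,60],
    [0,0,0,0,-0.02,0.95,60],
    [0,0,0,0,-0.02,0.95,60],
  ],
)

```text
t: 2.85
ee_pos: [417.0, -4.2, 33.4]
orientation: [3.105, 0.478, 0.001]
ft_force: [-0.1, 0.7, -0.1]
width: 60.1
grasp_force: 0.0
```

```bash
python3 - <<'E'
from h import *
save('side','s1')
a=cv2.imread('pics/s1.png')[130:260,180:350]
cv2.imwrite('pics/s1b.png',cv2.resize(a,None,fx=4,fy=4,interpolation=cv2.INTER_CUBIC))
E
```

```text
(no output)
```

View pics/s1b.png

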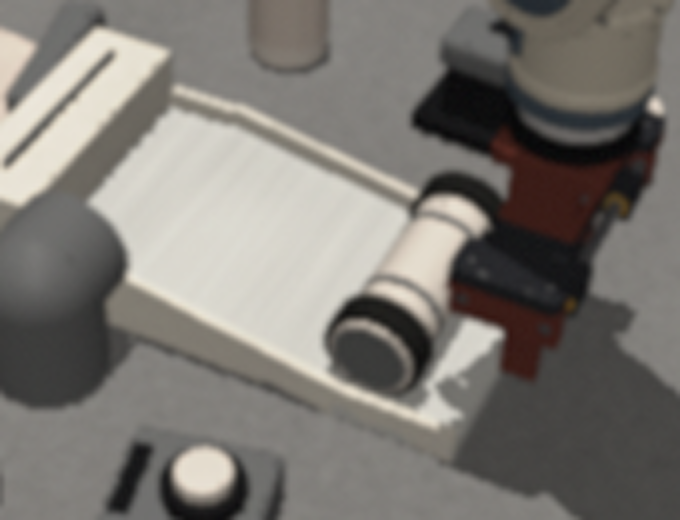

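Request:
servo_tool(
  rows=[
    [0,0,0,0.05,0,0,60],
    [0,0,0,0.09,0,0,60],
    [0,0,0,0.12,0,0,60],
    [0,0,0,0.15,0,0,60],
    [0,0,0,0.17,0,0,60],
    [0,0,0,0.19,0,0,60],
    [0,0,0,0.21,0,0,60],
    [0,0,0,0.23,0,0,60],
  ],
)

```text
t: 3.9
ee_pos: [460.5, 10.6, 32.6]
orientation: [-3.105, -0.48, 0.0]
ft_force: [0.9, 0.2, 0.6]
width: 60.2
grasp_force: 0.0
```

```bash
cat >> h.py <<'E'
TH=.3083;O=np.array([573.,45.7]);RB=np.array([[np.cos(TH),-np.sin(TH)],[np.sin(TH),np.cos(TH)]])
def bay(p): return (np.array(p)[:2]-O)@RB
def cloud(n,d):
    c=ctrl.camera_info(n);vv,uu=np.mgrid[0:384,0:512]
    p=cv2.undistortPoints(np.stack([uu.ravel(),vv.ravel()],1).astype(float)[:,None],np.array(c['intrinsics'],float),np.array([c['k1'],0,0,0.]))[:,0]
    z=d.ravel();return (np.c_[p*z[:,None],z]-np.array(c['t']))@np.array(c['R'])
E
python3 - <<'E'
from h import *
o=ctrl.get_obs();print(o['t'],bay(o['ee_pos']),o['ee_pos'],o['ft_force'])
save('top','t2');save('side','s2')
a=cv2.imread('pics/t2.png')[112:262,180:320];b=cv2.imread('pics/s2.png')[130:260,180:350]
a=cv2.resize(a,(373,400));b=cv2.resize(b,(400,306));b=np.pad(b,((0,94),(0,0),(0,0)))
cv2.imwrite('pics/m2.png',np.hstack([a,b]))
E
```

```text
3.9 [-117.87720671    0.70402007] [460.46698278  10.60225732  32.62900905] [0.8832095  0.15837669 0.60666745]
```

View pics/m2.png

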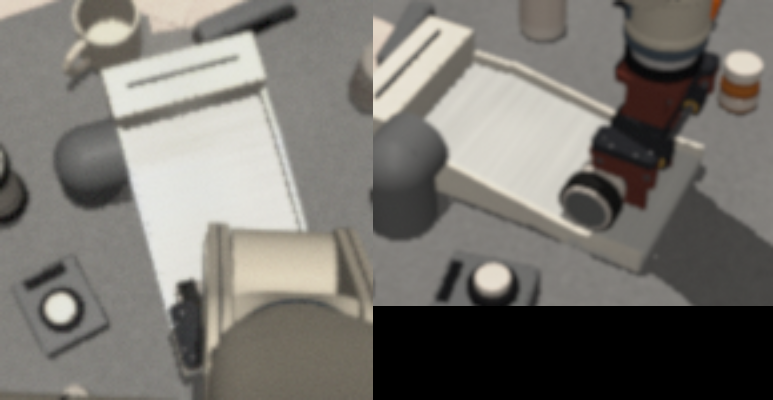

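Request:
servo_tool(
  rows=[
    [0,0,0,0.02,0,0,60],
    [0,0,0,0.045,0,0,60],
    [0,0,0,0.07,0,-0.003,60],
    [0,0,0,0.095,0,-0.008,60],
    [0,0,0,0.12,0,-0.012,60],
    [0,0,0,0.145,0,-0.016,60],
    [0,0,0,0.17,0,-0.02,60],
    [0,0,0,0.195,0,-0.025,60],
    [0,0,0,0.22,0,-0.03,60],
    [0,0,0,0.245,0,-0.034,60],
  ],
)

```text
t: 5.25
ee_pos: [507.4, 25.4, 39.5]
orientation: [-3.105, -0.48, 0.0]
ft_force: [-2.1, -0.3, 1.1]
width: 59.7
grasp_force: 0.7
```

```bash
python3 - <<'E'
from h import *
o=ctrl.get_obs();print(o['t'],bay(o['ee_pos']),o['ee_pos'],o['ft_force'])
im,d=save('side','s3');X=cloud('side',d);L=(X[:,:2]-O)@RB
# end-face dark disc / bands: points above slope in the channel left of the gripper
k=(L[:,1]>50)&(L[:,1]<80)&(X[:,2]>45)&(X[:,2]<110)&(abs(L[:,0])<120);print(k.sum(),L[k].min(0),L[k].max(0),X[k,2].max())
b=cv2.imread('pics/s3.png')[130:260,180:350]
cv2.imwrite('pics/s3b.png',cv2.resize(b,None,fx=4,fy=4))
E
```

```text
5.25 [-68.69201079   0.61347889] [507.36060947  25.44070303  39.54433424] [-2.05414049 -0.33719735  1.10558533]
396 [-64.1292916   50.12305482] [-1.19513388 74.41889284] 86.50685637960532
```

View pics/s3b.png

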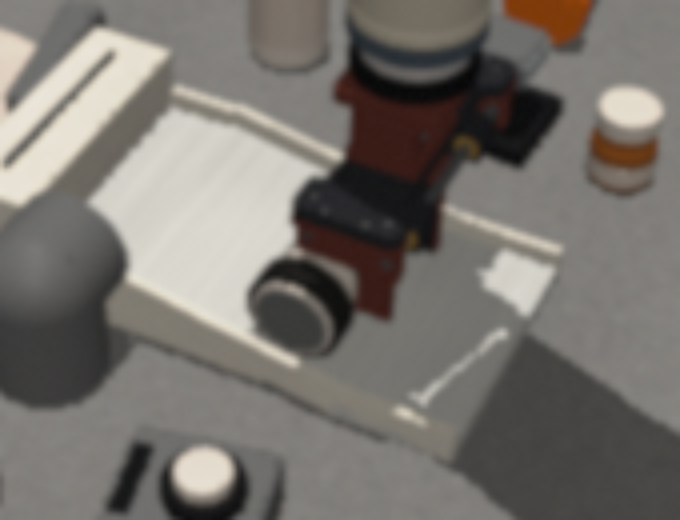

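The carrier is on the slope, square to the ramp and in contact with the fingers (centre at about bay x = -33, force about 2 N). I'll keep pushing.

Request:
servo_tool(
  rows=[
    [0,0,0,0.025,0,-0.004,60],
    [0,0,0,0.05,0,-0.009,60],
    [0,0,0,0.075,0,-0.013,60],
    [0,0,0,0.1,0,-0.018,60],
    [0,0,0,0.125,0,-0.022,60],
    [0,0,0,0.15,0,-0.026,60],
    [0,0,0,0.175,0,-0.031,60],
    [0,0,0,0.2,0,-0.035,60],
    [0,0,0,0.225,0,-0.04,60],
    [0,0,0,0.25,0,-0.044,60],
  ],
)

```text
t: 6.55
ee_pos: [555.1, 40.5, 48.4]
orientation: [-3.105, -0.48, -0.0]
ft_force: [-1.3, -0.3, 0.4]
width: 59.9
grasp_force: 0.7
```

Request:
servo_tool(
  rows=[
    [0,0,0,0.025,0,-0.004,60],
    [0,0,0,0.05,0,-0.009,60],
    [0,0,0,0.075,0,-0.013,60],
    [0,0,0,0.1,0,-0.018,60],
    [0,0,0,0.125,0,-0.022,60],
    [0,0,0,0.15,0,-0.026,60],
    [0,0,0,0.175,0,-0.031,60],
    [0,0,0,0.2,0,-0.035,60],
    [0,0,0,0.225,0,-0.04,60],
  ],
)

```text
t: 7.68
ee_pos: [597.9, 54.1, 56.3]
orientation: [-3.105, -0.48, 0.0]
ft_force: [-1.8, -0.4, 0.6]
width: 60.0
grasp_force: 0.7
```

```bash
cat >> h.py <<'E'
def chk(f):
    o=ctrl.get_obs();print(o['t'],bay(o['ee_pos']),o['ee_pos'],o['ft_force'])
    im,d=save('side',f);X=cloud('side',d);L=(X[:,:2]-O)@RB
    k=(L[:,1]>50)&(L[:,1]<80)&(X[:,2]>55)&(X[:,2]<110)&(abs(L[:,0])<138);print(k.sum(),L[k].min(0),L[k].max(0),X[k,2].max())
E
python3 -c "
from h import *
chk('s4')"
```

```text
7.675 [26.31268598  0.45936186] [597.9326753   54.12200447  56.33375062] [-1.75916452 -0.41468024  0.61029838]
401 [30.63160388 50.36509946] [94.65786119 74.056563  ] 104.24794008254695
```

Request:
servo_tool(
  rows=[
    [0,0,0,0.025,0,-0.004,60],
    [0,0,0,0.05,0,-0.008,60],
    [0,0,0,0.07,0,-0.012,60],
    [0,0,0,0.09,0,-0.015,60],
    [0,0,0,0.105,0,-0.015,60],
    [0,0,0,0.12,0,-0.015,60],
    [0,0,0,0.135,0,-0.015,60],
    [0,0,0,0.15,0,-0.015,60],
    [0,0,0,0.165,0,-0.015,60],
    [0,0,0,0.18,0,-0.015,60],
  ],
)

```text
t: 8.98
ee_pos: [632.2, 65.0, 59.3]
orientation: [3.105, 0.48, 0.0]
ft_force: [-0.3, 0.1, 0.1]
width: 60.3
grasp_force: 0.0
```

Request:
servo_tool(
  rows=[
    [0,0,0,0.01,0,0,60],
    [0,0,0,0.02,0,0,60],
    [0,0,0,0.03,0,0,60],
    [0,0,0,0.04,0,0,60],
    [0,0,0,0.04,0,0,60],
  ],
)

```text
t: 9.6
ee_pos: [639.7, 67.4, 59.3]
orientation: [-3.105, -0.48, -0.0]
ft_force: [-0.7, 0.0, 0.5]
width: 60.2
grasp_force: 0.0
```

```bash
python3 -c "
from h import *
chk('s5')
b=cv2.imread('pics/s5.png')[110:240,150:320]
cv2.imwrite('pics/s5b.png',cv2.resize(b,None,fx=4,fy=4))"
```

```text
9.6 [70.13653069  0.39741186] [639.70905855  67.36084902  59.2806126 ] [-0.72754468  0.01606911  0.50995306]
259 [76.5787427  50.17198839] [134.73256009  73.57584154] 104.20843662235019
```

View pics/s5b.png

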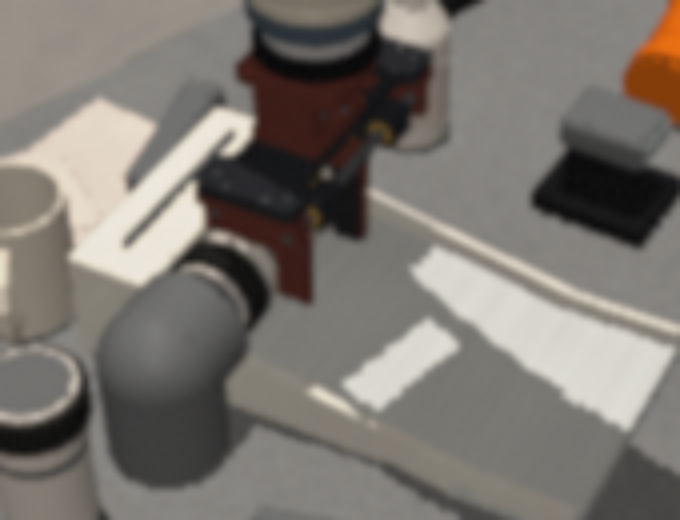

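The carrier has dropped into the seat, with its rear edge at about bay x = 76. I'll press it gently against the stop to confirm.

Request:
servo_tool(
  rows=[
    [0,0,0,0.005,0,0,60],
    [0,0,0,0.01,0,0,60],
    [0,0,0,0.015,0,0,60],
  ],
)

```text
t: 10.02
ee_pos: [642.3, 68.2, 59.3]
orientation: [3.105, 0.48, -0.001]
ft_force: [-2.9, -1.5, 1.4]
width: 60.1
grasp_force: 1.3
```

Request:
servo_tool(
  rows=[
    [0,0,0,-0.03,0,0,60],
    [0,0,0,-0.1,0,0,60],
    [0,0,0,-0.2,0,0,60],
    [0,0,0,-0.3,0,-0.2,60],
    [0,0,0,-0.3,0,-0.5,60],
    [0,0,0,-0.3,0,-0.7,60],
    [0,0,0,-0.3,0,-0.7,60],
    [0,0,0,-0.3,0,-0.7,60],
  ],
)

```text
t: 11.02
ee_pos: [584.0, 49.9, 198.4]
orientation: [-3.105, -0.48, 0.002]
ft_force: [0.4, 0.6, -0.7]
width: 59.7
grasp_force: 0.0
```

```bash
python3 -c "
from h import *
chk('s6')
im,d=save('top','t6');X=cloud('top',d);L=(X[:,:2]-O)@RB
for s in(1,-1):
    k=(abs(s*L[:,1]-62)<8)&(X[:,2]>88)&(abs(L[:,0]-105)<45);print(k.sum(),L[k,0].min(),L[k,0].max(),X[k,2].max()) if k.sum() else print(0)
b=np.hstack([cv2.imread('pics/s6.png')[110:240,150:290],cv2.imread('pics/t6.png')[112:242,180:320]])
cv2.imwrite('pics/s6b.png',cv2.resize(b,(800,371)))"
```

```text
11.025 [11.74430489  0.67621548] [583.98537992  49.90801528 198.43523547] [ 0.42898791  0.57424585 -0.73697463]
258 [76.80672963 50.03468923] [136.39061957  72.93437926] 104.65907138509273
26 115.92237032371227 133.93232608407104 101.09919660875626
0
```

View pics/s6b.png

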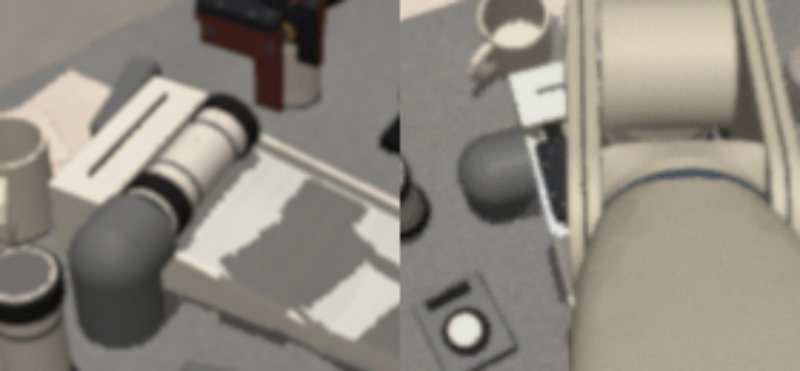

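The carrier lies home and square against the stop. Next is the button.

Request:
servo_tool(
  rows=[
    [0,0,0,-0.29,-0.99,0,0],
    [0,0,0,-0.29,-0.99,0,0],
    [0,0,0,-0.29,-0.99,0,0],
    [0,0,0,-0.29,-0.99,0,0],
    [0,0,0,-0.29,-0.99,0,0],
    [0,0,0,-0.29,-0.99,0,0],
    [0,0,0,-0.29,-0.99,0,0],
  ],
)

```text
t: 12.0
ee_pos: [470.9, 220.2, 199.1]
orientation: [3.105, 0.477, -0.0]
ft_force: [-0.3, 0.5, 0.6]
width: 0.4
grasp_force: 0.0
```

Request:
servo_tool(
  rows=[
    [0,0,0,0,0,0.25,0],
    [0,0,0,0,0,0.5,0],
    [0,0,0,0,0,0.6,0],
    [0,0,0,0,0,0.65,0],
    [0,0,0,0,0,0.65,0],
  ],
)

```text
t: 12.62
ee_pos: [470.5, 220.8, 69.1]
orientation: [3.105, 0.479, -0.001]
ft_force: [-0.0, 0.6, -0.1]
width: 0.5
grasp_force: 0.0
```

```bash
python3 -c "
from h import *
chk('s7')
b=cv2.imread('pics/s7.png')[150:300,150:320]
cv2.imwrite('pics/s7b.png',cv2.resize(b,None,fx=4,fy=4))"
```

```text
12.625 [-44.56081519 198.00185207] [470.4586625  220.84472238  69.07611831] [-0.00982687  0.59220499 -0.09789708]
153 [84.49253749 50.44919081] [134.93785474  74.75190111] 105.18339610286499
```

View pics/s7b.png

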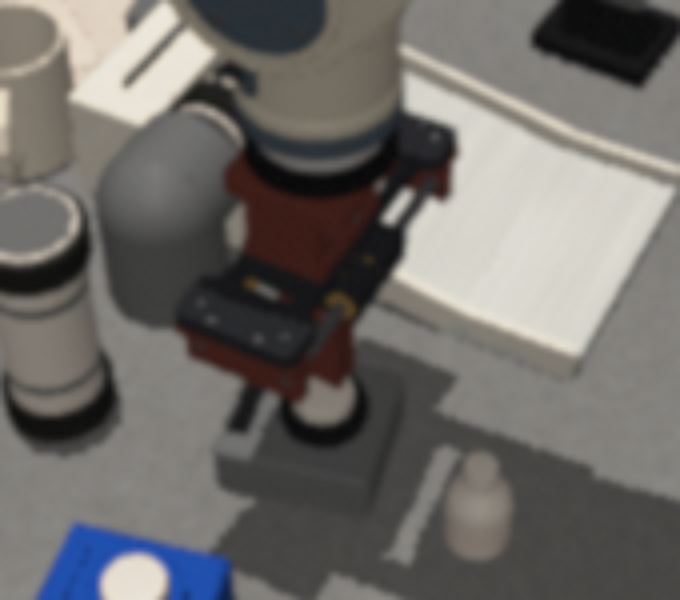

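Request:
servo_tool(
  rows=[
    [0,0,0,-0.01,0,0.03,0],
    [0,0,0,-0.01,0,0.06,0],
    [0,0,0,-0.01,0,0.075,0],
    [0,0,0,-0.01,0,0.085,0],
    [0,0,0,-0.01,0,0.09,0],
    [0,0,0,-0.01,0,0.09,0],
  ],
)

```text
t: 13.42
ee_pos: [468.4, 220.9, 51.5]
orientation: [-3.105, -0.48, -0.001]
ft_force: [-0.1, -0.4, 5.7]
width: 0.6
grasp_force: 2.4
```

Request:
servo_tool(
  rows=[
    [0,0,0,0,0,0.005,0],
    [0,0,0,0,0,0.007,0],
    [0,0,0,0,0,0.007,0],
  ],
)

```text
t: 13.8
ee_pos: [468.5, 220.9, 51.1]
orientation: [-3.105, -0.48, -0.001]
ft_force: [-2.6, -1.8, 17.9]
width: 0.4
grasp_force: 8.8
```

Request:
servo_tool(
  rows=[
    [0,0,0,0,0,-0.05,0],
    [0,0,0,0,0,-0.2,0],
    [0,0,0,0,0,-0.5,0],
    [0,0,0,0,0,-0.8,0],
    [0,0,0,-0.3,0.1,-0.9,0],
    [0,0,0,-0.3,0.1,-0.9,0],
    [0,0,0,-0.3,0.1,-0.9,0],
    [0,0,0,-0.3,0.1,-0.9,0],
  ],
)

```text
t: 14.8
ee_pos: [417.6, 183.9, 229.3]
orientation: [3.105, 0.48, -0.001]
ft_force: [0.6, -0.5, 0.4]
width: 0.5
grasp_force: 0.0
```

```bash
python3 -c "
from h import *
chk('s8');im,d=save('top','t8')
X=cloud('top',d);L=(X[:,:2]-O)@RB
for s in(1,-1):
    k=(abs(s*L[:,1]-62)<8)&(X[:,2]>88)&(abs(L[:,0]-105)<45);print(k.sum(),L[k,0].min(),L[k,0].max()) if k.sum() else print(0)
b=np.hstack([cv2.imread('pics/s8.png')[110:310,120:320],cv2.imread('pics/t8.png')[92:292,160:360]])
cv2.imwrite('pics/s8b.png',cv2.resize(b,(800,400)))"
```

```text
14.8 [-106.11788853  178.84629495] [417.61650383 183.91350368 229.26768284] [ 0.6424527  -0.4767623   0.36013027]
262 [76.35631372 50.09219974] [134.66769808  73.71602162] 105.2047291274689
91 81.13044459826124 132.5290081151562
95 82.40613615187625 134.0786261652916
```

View pics/s8b.png

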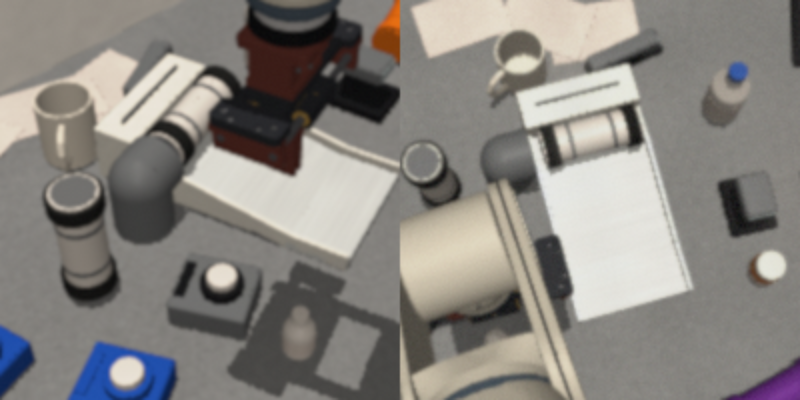

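The carrier is home (centre at about bay x = 107, both ends within 1.5 mm of each other) and the button is up again. The bottles, jar and spare stand where they were, and the arm is clear.

```bash
python3 -c "
from workcell import ctrl
print(ctrl.close_job())"
```

```text
the job is handed in; nothing more can be done
None
```

The job is handed in, with no verdict returned: the carrier lies home and square against the stop, the send button was pressed fully and has sprung back, the arm is clear, and I saw nothing else displaced.

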